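# Open the air regulator at the art table

## Task

Of the two grey air outlets on the painting table, take the one with the bar-shaped knob: press its sprung knob down, keep it down while you turn it clockwise (seen from above) to its stop, then let go so that it springs back up and locks there. Leave the other outlet, the one with the round knob, untouched.

Things in the scene. Friction and masses are not known exactly. Their poses are not given: they have to be found in the camera images.
- reg_grip (a point): On the axis of the black bar knob, 90 mm above the table when up; moves with it. x along the bar, z up. Bar 44 x 14 mm, 32 tall, top 10 mm above this point (white line at its -x end: pointer); under it a 52 mm metal flange, upper face 22 mm below this point. On a fixed grey block 80 x 80 x 50 mm, dark marks at rest and stop. Clutter is 75 mm or more off, under 70 mm tall (a pot 110 off, 105).
- reg_press (a joint): How far the bar knob is pressed down: 0 up, 0.010 m fully down. A spring pushes it up with 4 N at the top to 9 N at the bottom. It must be down about 6 mm or more (aim for 8) to turn away from rest. Let go, it springs up in its rest notch or in the notch at its stop; anywhere between it stays caught low.
- reg_turn (a joint): Angle of the bar knob, growing clockwise seen from above: 0 at rest (play up to 0.12 rad), stop at 1.25 rad (72 degrees). Between 0.12 and 1.0 rad it cannot rise; past 1.03 rad it is in the notch at the stop and can. When pressed it turns easily (0.05 N m) and stays where it is left.
- vent: The other outlet, to be left untouched: the same fixed grey block, 80 x 80 x 50 mm, but with a round fluted black knob, 40 mm in diameter, top 88 mm above the table. Origin: centre of the block's underside on the table, below the knob's axis. At least 240 mm from the bar knob.

How it is judged:
On the way, in this order (a step that is already met when the one before it is completed fails the run):
1. the bar-shaped knob is pressed down at least 5 mm (value of joint reg_press above 0.005 m), for 0.05 s.
2. it is turned clockwise to its stop (past 1.0 rad) (value of joint reg_turn above 1 rad), for 0.05 s.
At the end, for the whole second after the job is handed in: the bar-shaped knob stands in the notch at its stop (turned past 1.0 rad of 1.25), has sprung back up to within 3 mm of the top, and is at rest (value of joint reg_turn above 1 rad and value of joint reg_press below 0.003 m and velocity of joint reg_turn below 0.1 rad/s); the robot touches nothing.
It fails at once if the outlet with the round knob is touched (over 1 N) (contact force between vent and the fingers above 1 N or contact force between vent and the arm above 1 N).
It also fails if it takes over 35 s, if anything falls off the work surface, if the arm or the gripper's body presses on something with over 40 N, if the wrist force passes 120 N, or if a joint passes its speed limit or range.

## Robot

A 6-joint arm with a two-finger parallel gripper is mounted at the origin on the work surface. World frame = base frame: x ahead of the robot, y to its left, z up, the work surface at z = 0. Lengths are in m, angles in rad, forces in N, time in s.
With the tool pointing down it reaches from about 0.325 to 0.775 m from the base axis. Payload 5.5 kg.
Tool frame: the origin (TCP) lies at the very end of the fingers, on their centre line; the grasp point (between the pads) lies 19 mm behind it; z points along the fingers, y is the line along which they close (so a half turn about z gives the same grasp; the last joint's range is limited). The gripper opens to 85 mm and grips with 20 to 120 N. Pads are 22 mm wide; open, the fingers measure 114 mm over their backs; the gripper's body (76 mm by 85 mm) begins 54 mm behind the grasp point. The pads swing forward as they close: fully open they stand 13 mm farther back than shut.
Start: joints at [1.103, 0.091, 1.231, -0, 1.82, -0.057], TCP at [0.24, 0.55, 0.231] pointing down, gripper open.
Joint ranges: [-2.87, 2.87], [-0.86, 2.18], [0.17, 2.46], [-1.51, 4.65], [0.06, 2.69], [-2.65, 2.65]. Speed limits (rad/s): [2.57, 2.57, 3.01, 3.14, 3.14, 3.14].

## Interface

Orientations are given as a unit quaternion [x, y, z, w].
In Python, from bench import state, eyes, finish_job gives the robot as it stands.
- The arm moves only by the tool move_arm, never from a script. Its argument "motion" is a list of rows, each an object with "xyz": the shift along the tool's x, y, z in mm, a list of three; "twist": the turn about the tool's z in degrees. A call has 1 to 5 rows; each row shifts and turns the commanded pose from where the row before left it, along the tool's axes as they then stand; what a row does not reach is not made up. A row lasts 1/10 s, in which the tool goes at most 50 mm and 8.59 degrees, less where a joint would pass 70% of its speed; a pose out of reach is approached as far as the arm can. A call is refused whole if a number of a shift passes 50 or a number of a turn 8.59, either way. A call with a gripper value outside its range is refused whole. "gripper" is the closure, from 0 (fully open) to 1 (shut), set as the call begins (left out, the last holds). The fingers move at their own pace and stop on an object; "squeeze" is the grip in N (left out, the last holds). Time passes only in rows, so rows that do not move let the fingers close. It gives the time, the measured TCP pose, the force, the opening and the grip force at its end, in the units of the state.
- state(): the state, without advancing time (a new reading comes with each control period).
- eyes.grab_frame(name): name is "scene" or "top" or "wrist"; returns a dict with "color" (420x560x3 uint8, blue, green, red), "range_z" (420x560 float32, m along the optical axis (not along the pixel's ray), 0 where there is no reading), "vertical_fov" (degrees; the focal length in pixels is half the picture's height over the tangent of half this angle, whatever the lens; pixels are square), "cx", "cy" (the principal point, pixels), "xyz" and "orientation" of the camera in the world; the wrist camera has in their place "mount" (4x4, takes a point from camera to tool coordinates, whose origin is the TCP and whose axes are the flange's). Camera axes: x right, y up, looking along -z (the intrinsics and any distortion apply to the point x, -y, -z); pixel columns grow to the right and rows downward; lengths in m; the calibration is good to about 2 mm. The wrist camera is an equidistant fisheye: a pixel r from the principal point sees the ray r / f radians off the axis. A picture is of the moment at which its call begins: read the wrist's pose just before it.
- finish_job(): hands the job in; it is judged then, once.
The state is a dict: "time_s": time; "q": joint angles; "qd": joint speeds; "effort": joint torques, N m; "tcp_pos": TCP position; "eef_rot": TCP orientation; "ft_force": force on the tool from outside, world axes, zero at the start; "ft_torque": the same for the moment, N m; "finger_gap": finger opening in m; "gripper_force": force on a finger pad.
Only numpy, scipy, OpenCV 4.12 (cv2) and the standard library are available. Lean on these libraries where they do the work, as an engineer would, in place of code of your own. Each camera call takes 0.05 s, during which the arm holds its last target. There are 200 camera calls.

## Working session

There is one attempt and no reset: what is moved stays moved. The work goes in short steps, Python scripts to look and compute and a tool call to move; the robot and the scene stay as the last step left them, time stands still between calls to the robot, and variables do not carry over. Pictures are saved under pics/ and viewed, at most 10 in all, crops included, and the job is handed in when it is done.

Besides the shell and the picture viewer there is one more tool, called as name(argument=value, ...), one argument or row to a line, values as JSON. move_arm: Moves the arm, as the interface text tells. Its arguments: {"type":"object","properties":{"motion":{"type":"array"},"gripper":{"type":"number"},"squeeze":{"type":"number"}},"required":["motion"]}

```bash
mkdir -p pics; cat > h.py <<'E'
import numpy as np, cv2
from scipy.spatial.transform import Rotation as R
from bench import state, eyes, finish_job
def cloud(f):
    z=f["range_z"]; h,w=z.shape; fl=h/2/np.tan(np.radians(f["vertical_fov"])/2)
    v,u=np.mgrid[:h,:w]
    p=np.stack([(u-f["cx"])/fl*z,-(v-f["cy"])/fl*z,-z],-1)
    return p@R.from_quat(f["orientation"]).as_matrix().T+np.array(f["xyz"])
E
python3 - <<'E'
from h import *
s=state(); print({k:np.round(v,3) for k,v in s.items()})
for n in ("top","scene"):
    f=eyes.grab_frame(n); cv2.imwrite(f"pics/{n}0.png",f["color"]); np.savez(f"{n}0.npz",**f)
    print(n,{k:f[k] for k in f if k not in("color","range_z")})
E
```

```text
{'time_s': np.float64(0.0), 'q': array([ 1.103,  0.092,  1.232, -0.   ,  1.82 , -0.057]), 'qd': array([ 0.002,  0.001, -0.001,  0.001,  0.001, -0.001]), 'effort': array([ 2.0000e-03, -4.5876e+01, -4.1800e+01, -0.0000e+00,  1.3000e-02,
        0.0000e+00]), 'tcp_pos': array([0.24, 0.55, 0.23]), 'eef_rot': array([ 0.204,  0.979, -0.001, -0.   ]), 'ft_force': array([ 0.044, -0.348,  0.01 ]), 'ft_torque': array([ 0.022, -0.028, -0.013]), 'gripper_force': np.float64(0.0), 'finger_gap': np.float64(0.085)}
top {'vertical_fov': 46.88279977341861, 'cx': 279.27049481940776, 'cy': 213.06904800961857, 'xyz': array([ 0.46730076, -0.00165937,  0.99527073]), 'orientation': array([-0.01268627,  0.02439229,  0.70914683, -0.70452455])}
scene {'vertical_fov': 51.85276318129803, 'cx': 282.25537523379467, 'cy': 216.47717496621712, 'xyz': array([0.93295068, 0.05215545, 0.63229094]), 'orientation': array([0.1975534 , 0.23667618, 0.72037498, 0.62130261])}
```

View pics/top0.png

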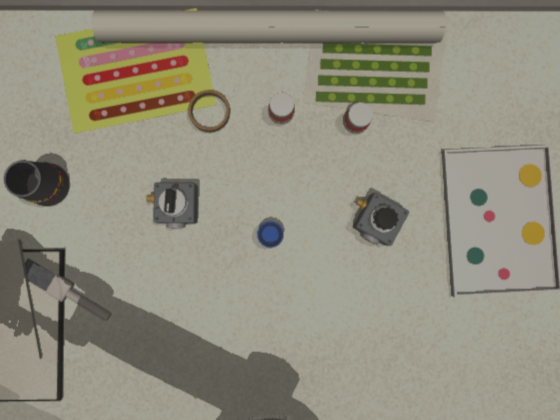

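View pics/scene0.png

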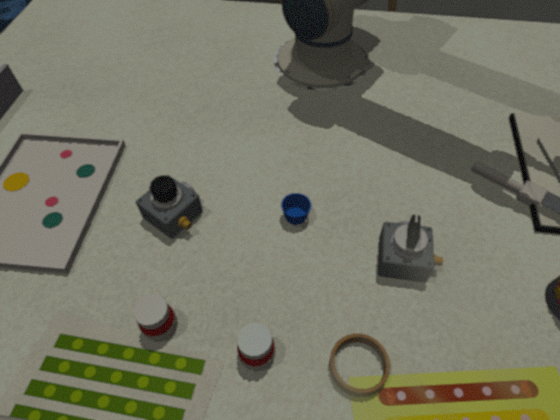

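The top view shows the bar knob at about (170,201) with the bar running nearly up and down the picture, and the round knob at about (385,217). In the scene view the bar knob is at about (413,230).

```bash
python3 - <<'E'
from h import *
for n,(u,v) in (("top",(172,202)),("scene",(410,240))):
    f=dict(np.load(n+"0.npz")); P=cloud(f)
    w=P[v-45:v+45,u-45:u+45]; c=f["color"][v-45:v+45,u-45:u+45]
    print(n,"z max",w[...,2].max())
    m=(w[...,2]>.082)&(w[...,2]<.12)
    q=w[m]; g=c[m].mean(1)
    (cx,cy),sz,a=r=cv2.minAreaRect((q[:,:2]*1000).astype(np.float32))
    print(m.sum(),r,q.mean(0), np.degrees(np.arctan2(*np.linalg.eigh(np.cov(q[:,:2].T))[1][::-1,1])))
    b=q[g>120]; print("white",len(b),b.mean(0) if len(b) else 0)
    m=(w[...,2]>.045)&(w[...,2]<.056); q=w[m]; print("block",cv2.minAreaRect((q[:,:2]*1000).astype(np.float32)))
    m=(w[...,2]>.062)&(w[...,2]<.072); q=w[m]; print("flange",cv2.minAreaRect((q[:,:2]*1000).astype(np.float32)))
    cv2.imwrite(f"pics/{n}c.png",cv2.resize(c,None,fx=6,fy=6,interpolation=cv2.INTER_CUBIC))
a=cv2.imread("pics/topc.png")[:,70:470];b=cv2.imread("pics/scenec.png")[:,70:470]
cv2.imwrite("pics/both.png",np.hstack([a,b]))
E
```

```text
top z max 0.9952707305165921
213 ((538.93798828125, 188.49044799804688), (14.231805801391602, 42.97132873535156), 85.69511413574219) [0.53889785 0.18715127 0.09683254] 176.1457489953019
white 10 [0.52782941 0.18991825 0.10012709]
block ((534.3102416992188, 188.3765106201172), (78.78618621826172, 86.43122100830078), 89.68712615966797)
flange ((538.2538452148438, 188.01617431640625), (49.167259216308594, 50.779273986816406), 12.356215476989746)
scene z max 0.6322909432277086
314 ((540.7778930664062, 189.13357543945312), (14.269134521484375, 43.59024429321289), 86.35700225830078) [0.54467919 0.18790692 0.09633333] 176.6774543128944
white 1 [0.52014199 0.19035185 0.09918887]
block ((536.8389282226562, 189.10299682617188), (88.6063232421875, 80.06494903564453), 0.02167641557753086)
flange ((541.5740966796875, 188.75), (51.53016662597656, 47.90361785888672), 75.11831665039062)
```

View pics/both.png

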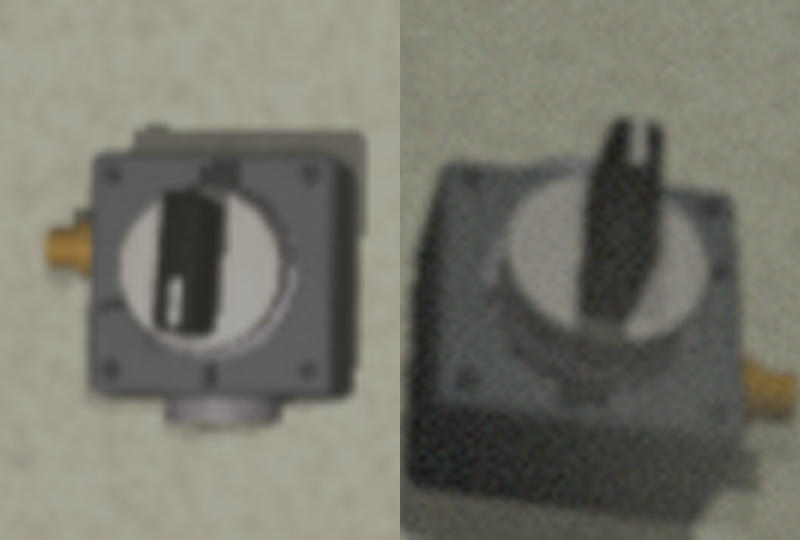

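The crop shows the pointer's white line at the bottom end of the bar, which is the -x world end. The stop mark is to the left, so clockwise is the right direction. The knob axis is near (0.540, 0.189) and the bar's yaw is about -3.7°.

move_arm(
  motion=[
    {"xyz":[0,0,0],"twist":-6.6},
    {"xyz":[0,0,0],"twist":-6.6},
    {"xyz":[0,0,0],"twist":-6.6},
    {"xyz":[-10,-10,0],"twist":0},
    {"xyz":[-25,-26,0],"twist":0},
  ],
)

```text
time_s: 0.6
tcp_pos: [0.2715, 0.5121, 0.2303]
eef_rot: [0.033, 0.999, -0.0, -0.001]
ft_force: [0.5, -0.5, 0.1]
finger_gap: 0.0855
gripper_force: 0.0
```

move_arm(
  motion=[
    {"xyz":[-27,-28,0],"twist":0},
    {"xyz":[-27,-28,0],"twist":0},
    {"xyz":[-27,-28,0],"twist":0},
    {"xyz":[-27,-28,0],"twist":0},
    {"xyz":[-27,-28,0],"twist":0},
  ],
)

```text
time_s: 1.1
tcp_pos: [0.3988, 0.3611, 0.2311]
eef_rot: [0.035, 0.999, -0.0, 0.0]
ft_force: [-0.3, 0.5, -0.6]
finger_gap: 0.0851
gripper_force: 0.0
```

move_arm(
  motion=[
    {"xyz":[-27,-28,0],"twist":0},
    {"xyz":[-27,-28,0],"twist":0},
    {"xyz":[-27,-28,0],"twist":0},
    {"xyz":[-27,-28,0],"twist":0},
    {"xyz":[-27,-28,0],"twist":0},
  ],
)

```text
time_s: 1.6
tcp_pos: [0.5241, 0.2125, 0.2311]
eef_rot: [0.035, 0.999, -0.0, -0.0]
ft_force: [0.4, 0.4, -0.3]
finger_gap: 0.0855
gripper_force: 0.0
```

move_arm(
  motion=[
    {"xyz":[-12,-16,0],"twist":0},
    {"xyz":[0,0,0],"twist":0},
    {"xyz":[0,0,0],"twist":0},
  ],
)

```text
time_s: 1.9
tcp_pos: [0.5342, 0.1974, 0.231]
eef_rot: [0.034, 0.999, 0.0, -0.0]
ft_force: [0.3, 0.2, 0.3]
finger_gap: 0.085
gripper_force: 0.0
```

```bash
cat >> h.py <<'E'
def wcloud(f):
    z=f["range_z"]; h,w=z.shape; fl=h/2/np.tan(np.radians(f["vertical_fov"])/2)
    v,u=np.mgrid[:h,:w]; dx,dy=u-f["cx"],v-f["cy"]; r=np.hypot(dx,dy)+1e-9; t=r/fl
    k=np.tan(np.clip(t,0,1.5))/r*z
    p=np.stack([k*dx,-k*dy,-z],-1); M=np.array(f["mount"]); return p@M[:3,:3].T+M[:3,3]
E
python3 - <<'E'
from h import *
s=state(); f=eyes.grab_frame("wrist"); cv2.imwrite("pics/w0.png",f["color"])
T=wcloud(f); Rm=R.from_quat(s["eef_rot"]).as_matrix(); W=T@Rm.T+s["tcp_pos"]
d=np.hypot(W[...,0]-.54,W[...,1]-.189)
for lo,hi,n in((.09,.115,"bar"),(.063,.073,"flange")):
    m=(d<.04)&(W[...,2]>lo)&(W[...,2]<hi)&(f["range_z"]>0); q=W[m]
    if len(q): print(n,len(q),q[:,2].max(),cv2.minAreaRect((q[:,:2]*1000).astype(np.float32)),"tool",cv2.minAreaRect((T[m][:,:2]*1000).astype(np.float32)))
E
```

```text
bar 749 0.10322455419069282 ((539.9188842773438, 189.9649658203125), (13.471802711486816, 42.181549072265625), 85.98780822753906) tool ((-6.350759506225586, -6.993014812469482), (42.17839431762695, 13.471793174743652), 0.07897625118494034)
flange 1344 0.07175658607001772 ((539.2841186523438, 190.2981719970703), (49.860992431640625, 48.74653244018555), 86.67731475830078) tool ((-5.720775604248047, -6.7039031982421875), (49.86096954345703, 48.744258880615234), 89.3880844116211)
```

View pics/w0.png

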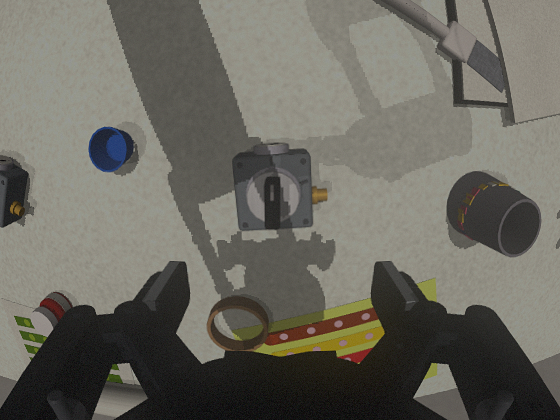

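The wrist view shows the bar knob at about (272,200), lined up between the fingers, with the pot at (495,215) well clear. I'll correct by tool (-6,-7) and descend.

move_arm(
  motion=[
    {"xyz":[-6,-7,10],"twist":0},
    {"xyz":[0,0,35],"twist":0},
    {"xyz":[0,0,35],"twist":0},
    {"xyz":[0,0,35],"twist":0},
    {"xyz":[0,0,20],"twist":0},
  ],
)

```text
time_s: 2.45
tcp_pos: [0.5378, 0.1907, 0.0918]
eef_rot: [0.032, 0.999, -0.001, -0.002]
ft_force: [-0.2, -0.2, 0.0]
finger_gap: 0.0855
gripper_force: 0.0
```

move_arm(
  motion=[
    {"xyz":[0,0,10],"twist":0},
    {"xyz":[0,0,10],"twist":0},
    {"xyz":[0,0,0],"twist":0},
    {"xyz":[0,0,0],"twist":0},
  ],
)

```text
time_s: 2.85
tcp_pos: [0.5403, 0.191, 0.0774]
eef_rot: [0.032, 0.999, 0.0, 0.001]
ft_force: [0.0, -0.1, 0.8]
finger_gap: 0.0856
gripper_force: 0.0
```

move_arm(
  motion=[
    {"xyz":[0,-1,2],"twist":0},
    {"xyz":[0,0,0],"twist":0},
    {"xyz":[0,0,0],"twist":0},
    {"xyz":[0,0,0],"twist":0},
    {"xyz":[0,0,0],"twist":0},
  ],
  gripper=1,
  squeeze=40,
)

```text
time_s: 3.35
tcp_pos: [0.5398, 0.1896, 0.0745]
eef_rot: [0.033, 0.999, -0.0, 0.0]
ft_force: [-0.6, -1.7, 3.2]
finger_gap: 0.0136
gripper_force: 45.6
```

move_arm(
  motion=[
    {"xyz":[0,0,0],"twist":0},
    {"xyz":[0,0,0],"twist":0},
    {"xyz":[0,0,0],"twist":0},
    {"xyz":[0,0,0],"twist":0},
    {"xyz":[0,0,0],"twist":0},
  ],
)

```text
time_s: 3.85
tcp_pos: [0.5399, 0.1897, 0.0746]
eef_rot: [0.033, 0.999, -0.0, 0.0]
ft_force: [-0.6, -2.6, 2.6]
finger_gap: 0.0135
gripper_force: 45.2
```

Gripped, with little side force. Now I'll press 9 mm.

move_arm(
  motion=[
    {"xyz":[0,0,3],"twist":0},
    {"xyz":[0,0,3],"twist":0},
    {"xyz":[0,0,3],"twist":0},
    {"xyz":[0,0,0],"twist":0},
    {"xyz":[0,0,0],"twist":0},
  ],
)

```text
time_s: 4.35
tcp_pos: [0.5399, 0.1897, 0.0659]
eef_rot: [0.033, 0.999, -0.0, 0.0]
ft_force: [-2.2, -2.7, 7.0]
finger_gap: 0.0129
gripper_force: 45.9
```

Fz is consistent with the spring at about 8 mm. Next I'll turn it.

move_arm(
  motion=[
    {"xyz":[0,0,0],"twist":4},
    {"xyz":[0,0,0],"twist":5},
    {"xyz":[0,0,0],"twist":5},
    {"xyz":[0,0,0],"twist":5},
    {"xyz":[0,0,0],"twist":0},
  ],
)

```text
time_s: 4.85
tcp_pos: [0.5399, 0.1898, 0.066]
eef_rot: [0.198, 0.98, 0.0, 0.0]
ft_force: [-3.1, -2.0, 7.6]
finger_gap: 0.0133
gripper_force: 46.0
```

```bash
python3 -c "
from h import *
s=state();print({k:np.round(s[k],3) for k in('q','ft_force','ft_torque','eef_rot','tcp_pos')})"
```

```text
{'q': array([ 0.279,  0.047,  1.57 , -0.   ,  1.524, -0.893]), 'ft_force': array([-3.065, -1.991,  7.574]), 'ft_torque': array([-0.378,  0.523, -0.047]), 'eef_rot': array([0.198, 0.98 , 0.   , 0.   ]), 'tcp_pos': array([0.54 , 0.19 , 0.066])}
```

The torque is only about 0.05 N m, so the knob is turning freely. I'll continue.

move_arm(
  motion=[
    {"xyz":[0,0,0],"twist":6},
    {"xyz":[0,0,0],"twist":6},
    {"xyz":[0,0,0],"twist":6},
    {"xyz":[0,0,0],"twist":6},
    {"xyz":[0,0,0],"twist":6},
  ],
)

```text
time_s: 5.35
tcp_pos: [0.5401, 0.19, 0.0662]
eef_rot: [0.446, 0.895, 0.001, 0.0]
ft_force: [-1.9, -1.9, 7.9]
finger_gap: 0.0133
gripper_force: 45.9
```

move_arm(
  motion=[
    {"xyz":[0,0,0],"twist":6},
    {"xyz":[0,0,0],"twist":6},
    {"xyz":[0,0,0],"twist":4},
    {"xyz":[0,0,0],"twist":3},
    {"xyz":[0,0,0],"twist":0},
  ],
)

```text
time_s: 5.85
tcp_pos: [0.5403, 0.1901, 0.0663]
eef_rot: [0.586, 0.81, 0.001, 0.0]
ft_force: [-1.3, -1.1, 6.8]
finger_gap: 0.0132
gripper_force: 45.9
```

```bash
python3 -c "
from h import *
s=state();print({k:np.round(s[k],3) for k in('ft_force','ft_torque','eef_rot','tcp_pos')}, 2*np.degrees(np.arctan2(s['eef_rot'][0],s['eef_rot'][1])))"
```

```text
{'ft_force': array([-1.282, -1.135,  6.788]), 'ft_torque': array([-0.265,  0.257, -0.047]), 'eef_rot': array([0.586, 0.81 , 0.001, 0.   ]), 'tcp_pos': array([0.54 , 0.19 , 0.066])} 71.81188281073787
```

move_arm(
  motion=[
    {"xyz":[0,0,0],"twist":1.5},
    {"xyz":[0,0,0],"twist":1.5},
    {"xyz":[0,0,0],"twist":0},
  ],
)

```text
time_s: 6.15
tcp_pos: [0.5403, 0.1901, 0.0662]
eef_rot: [0.607, 0.795, 0.001, 0.001]
ft_force: [-1.0, -1.3, 7.1]
finger_gap: 0.0129
gripper_force: 46.9
```

```bash
python3 -c "
from h import *
s=state();print({k:np.round(s[k],3) for k in('ft_force','ft_torque','eef_rot','tcp_pos')}, 2*np.degrees(np.arctan2(s['eef_rot'][0],s['eef_rot'][1])))"
```

```text
{'ft_force': array([-1.005, -1.268,  7.064]), 'ft_torque': array([-0.292,  0.236,  0.735]), 'eef_rot': array([0.607, 0.795, 0.001, 0.001]), 'tcp_pos': array([0.54 , 0.19 , 0.066])} 74.68241821691551
```

The torque rose to 0.73 N m, so the knob is at its stop. I'll ease off the twist, let it rise under control, then open.

move_arm(
  motion=[
    {"xyz":[0,0,0],"twist":-1},
    {"xyz":[0,0,-3],"twist":0},
    {"xyz":[0,0,-3],"twist":0},
    {"xyz":[0,0,-2],"twist":0},
    {"xyz":[0,0,0],"twist":0},
  ],
)

```text
time_s: 6.65
tcp_pos: [0.5402, 0.1901, 0.0737]
eef_rot: [0.6, 0.8, 0.001, 0.0]
ft_force: [1.2, -0.2, 3.8]
finger_gap: 0.0132
gripper_force: 45.6
```

move_arm(
  motion=[
    {"xyz":[0,0,0],"twist":0},
    {"xyz":[0,0,0],"twist":0},
    {"xyz":[0,0,0],"twist":0},
    {"xyz":[0,0,0],"twist":0},
    {"xyz":[0,0,0],"twist":0},
  ],
  gripper=0,
)

```text
time_s: 7.15
tcp_pos: [0.5396, 0.1897, 0.0729]
eef_rot: [0.6, 0.8, -0.0, -0.0]
ft_force: [-0.3, -0.4, -0.6]
finger_gap: 0.0836
gripper_force: 0.0
```

move_arm(
  motion=[
    {"xyz":[0,0,0],"twist":0},
    {"xyz":[0,0,0],"twist":0},
    {"xyz":[0,0,-10],"twist":0},
    {"xyz":[0,0,-25],"twist":0},
    {"xyz":[0,0,-30],"twist":0},
  ],
)

```text
time_s: 7.65
tcp_pos: [0.5391, 0.1896, 0.1384]
eef_rot: [0.6, 0.8, -0.001, -0.001]
ft_force: [0.6, 0.4, -0.6]
finger_gap: 0.0851
gripper_force: 0.0
```

move_arm(
  motion=[
    {"xyz":[0,0,-30],"twist":0},
    {"xyz":[0,0,-30],"twist":0},
    {"xyz":[0,0,-15],"twist":0},
    {"xyz":[0,0,0],"twist":0},
    {"xyz":[0,0,0],"twist":0},
  ],
)

```text
time_s: 8.15
tcp_pos: [0.5396, 0.1897, 0.2123]
eef_rot: [0.6, 0.8, -0.0, -0.0]
ft_force: [0.7, -0.4, -1.1]
finger_gap: 0.0851
gripper_force: 0.0
```

```bash
python3 - <<'E'
from h import *
s=state(); f=eyes.grab_frame("wrist"); cv2.imwrite("pics/w1.png",f["color"])
T=wcloud(f); Rm=R.from_quat(s["eef_rot"]).as_matrix(); W=T@Rm.T+s["tcp_pos"]
d=np.hypot(W[...,0]-.54,W[...,1]-.19)
m=(d<.04)&(W[...,2]>.084)&(W[...,2]<.12)&(f["range_z"]>0); q=W[m]
print(len(q),np.median(q[:,2]),cv2.minAreaRect((q[:,:2]*1000).astype(np.float32)),np.degrees(np.arctan2(*np.linalg.eigh(np.cov(q[:,:2].T))[1][::-1,1])))
E
```

```text
896 0.10061037777267842 ((540.1654663085938, 190.2714385986328), (13.979272842407227, 43.291934967041016), 18.100337982177734) 108.02691915832622
```

View pics/w1.png

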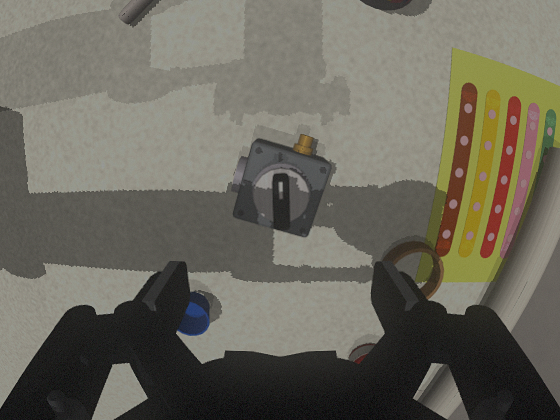

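The wrist view shows the knob at (281,195) with its pointer at the stop mark. The bar's yaw is -72° and its top is at 100 mm, so it has sprung up. The fingers are clear.

```bash
python3 -c "
from h import *
print(finish_job())"
```

```text
the job is handed in; nothing more can be done
None
```

I pressed the bar knob, turned it clockwise to its stop and let it spring back up (last wrist view: turned about 72°, top at 100 mm); the round-knob outlet was left alone and the job is handed in, with no verdict returned.

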